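# Clamp a power module for inspection with a pump-action clamp

### The arm

A 6-joint arm with a two-finger parallel gripper is mounted at the origin on the work surface. World frame = base frame: x ahead of the robot, y to its left, z up, the work surface at z = 0. Lengths are in m, angles in degrees, forces in N, time in s.
With the tool pointing down it reaches from about 0.275 to 0.875 m from the base axis. Payload 12.5 kg.
Tool frame: the origin (TCP) lies on the mounting face of the last link; the fingertips stand 173 mm ahead of it and the grasp point (between the pads) lies 155 mm ahead of it; z points along the fingers, y is the direction in which the jaws open and shut (so a half turn about z gives the same grasp; the last joint's range is limited). The gripper opens to 85 mm and grips with 20 to 120 N. Pads are 22 mm wide; open, the fingers measure 114 mm over their backs; the gripper's body (76 mm by 85 mm) begins 54 mm behind the grasp point. The pads swing forward as they close: fully open they stand 13 mm farther back than shut.
Start: joints at [-69.649, 20.094, 94.641, -0, 65.266, -4.847], TCP at [0.234, -0.498, 0.405] pointing down, gripper open.
Joint ranges: [-157.81, 157.81], [-45, 120.19], [0.68, 151.7], [-89.99, 269.99], [4.06, 180], [-164.3, 164.3]. Speed limits (degrees/s): [127.2, 127.2, 159.86, 180, 180, 180].

### API

Orientations are given as a 3x3 rotation matrix whose columns are the frame's x, y, z axes.
In Python, from workcell import bot, eyes gives the robot as it stands.
- The arm moves only by the tool carry_out, never from a script. Its argument "moves" is a list of rows, each a list of 7 numbers: the gripper's target within -1 to 1 (shut at 1, half-way at 0, fully open at -1), then the shift along the tool's x, y, z as a fraction of full scale, then the turn, a rotation vector about the tool's x, y, z as a fraction of full scale. A call has exactly 5 rows; each row is the pose to reach, as a shift and turn from the pose commanded when the call began, along the tool's axes at that moment; what a row does not reach only later rows make up. Full scale, the value 1, is 750 mm for a shift and 45 degrees for a turn. A row lasts 1/8 s, in which the tool goes at most 62.5 mm and 10.7 degrees, less where a joint would pass 70% of its speed; a pose out of reach is approached as far as the arm can. A call with a number of a shift or a turn outside -1 to 1 is refused whole. A call with a gripper value outside its range is refused whole. The fingers move at their own pace and stop on an object; "force" is the grip in N (left out, the last holds). Time passes only in rows, so rows that repeat a pose let the fingers close, or fill a call up. It gives the time, the measured TCP pose, the force and the opening at its end, in the units of the state.
- bot.observe(): the state, without advancing time (a new reading comes with each control period).
- eyes.get_image(name): name is "side" or "top"; returns a dict with "color" (420x560x3 uint8, red, green, blue), "mtx" (3x3 intrinsics, pixels), "cam_to_world" (4x4, takes a point from camera to world coordinates). Camera axes: x right, y up, looking along -z (the intrinsics and any distortion apply to the point x, -y, -z); pixel columns grow to the right and rows downward; lengths in m; the calibration is good to about 2 mm. A picture is of the moment at which its call begins. There is no depth.
- bot.job_done(): hands the job in, once; it reports no verdict.
The state is a dict: "t": time; "joint_pos": joint angles; "joint_vel": joint speeds; "tau": joint torques, N m; "tcp_pos": TCP position; "tool_rot": TCP orientation; "contact_force": force on the tool from outside, world axes, zero at the start; "torque": the same for the moment, N m; "grip_width": opening from 0.0 (shut) to 1.0 (fully open).
Only numpy, scipy, OpenCV 4.12 (cv2) and the standard library are available. Lean on these libraries where they do the work, as an engineer would, in place of code of your own. Each camera call takes 0.05 s, during which the arm holds its last target.

### The job

Stand the orange power module in the blue bench clamp, on the rubber bed between the orange pad and the fixed jaw, and let go of it. Then pump the clamp's red trigger with long strokes, letting it come back up in between, until the pad grips the module with the dial's needle inside the green band, never up in the red. The clamp slackens when the trigger is let go, so finish still holding the trigger down with the needle steady in the green, and leave the other modules and the things on the bench where they are.

Things in the scene. Friction and masses are not known exactly. Their poses are not given: they have to be found in the camera images.
- module_orange: power module, an upright box 44 (own x) x 38 (own y) x 40 mm tall, about 0.12 kg, finned aluminium on top over a coloured base; origin at the centre of its underside, z up. This one has an orange base and stripe. It starts on a black foam board 10 mm thick and is the one to clamp
- module_white: the same kind of power module, an upright box 44 (own x) x 38 (own y) x 40 mm tall, about 0.12 kg, finned aluminium on top over a coloured base; origin at the centre of its underside, z up; white base. Leave it
- module_green: the same kind of power module, an upright box 44 (own x) x 38 (own y) x 40 mm tall, about 0.12 kg, finned aluminium on top over a coloured base; origin at the centre of its underside, z up; green base. Leave it
- clamp: blue bench clamp, fixed. Origin: centre of its underside; x along the bar from trigger end to fixed jaw, z up. Base x -155 to 160 mm, 90 wide. Rubber bed: x 20 to 130, top at z 20, open at both sides (y). Trigger housing: x -86 to -34, y +-27, up to z 100. A module stood against the fixed jaw, its x along the clamp's x, has its origin at (108, 0, 20) mm
- fixed_jaw: fixed blue jaw of the clamp, 26 mm thick, 70 mm wide, top at z 69 mm of the clamp. Origin on its gripping face at the clamp's (130, 0, 0) mm; the face looks to the clamp's -x
- carriage (a joint): travel of the sliding jaw towards the fixed jaw, m (0 to 0.070, starts at 0 to 0.025). The relaxed pad's face is at clamp x = 42 mm + this, so it meets a module standing against the fixed jaw at 0.044. A full stroke moves it 8 to 15 mm (4 mm teeth, up to 4 mm idle first). Between strokes a brake holds it against 5 N; under more it slips back. Jaw block 36 x 50 mm, 58 mm dial on top at z 83 mm
- pad: orange pad of the sliding jaw, 8 x 36 x 34 mm, standing at the clamp's z 25 to 59 mm, sprung by 1.5 N per mm (14 mm of spring travel); its origin is the middle of its rear face, at the clamp's underside height, its own x is the clamp's x
- needle (a joint): needle of the dial on top of the sliding jaw, rad: 0 when the pad presses nothing, 0.12 rad per mm of pad spring (0.08 rad per N), turning anticlockwise seen from above. Grey 0 to 0.6, green 0.6 to 1.3 (about 7.5 to 16 N), amber 1.3 to 1.5, red above 1.5
- trigger_angle (a joint): angle of the red trigger, rad: 0 at rest (its outer end raised 0.3 rad above level), 0.6 fully pressed (0.3 rad below level). Its pivot lies at the clamp's (-60, 0, 88) mm. A spring of about 3 N at the paddle returns it; pressing it takes about 4 to 8 N at the paddle
- trigger: the trigger: a dark arm that ends in a red paddle 48 long x 40 wide x 12 mm; its origin is its pivot. Pressed downwards on the paddle from above
- paddle_top (a point): centre of the paddle's top face, where to press; 66 mm out from the pivot along the arm and 8 mm above the arm's axis. It moves with the trigger, from about z 115 mm down to 76 mm
- label_roll: white paper roll standing on end, 68 mm across, 50 mm high; bystander
- mouse: black computer mouse, 100 x 58 x 31 mm; bystander
- driver: yellow screwdriver lying on the mat, 170 mm long; bystander
- flux_can: white and blue bottle with a red cap, 52 mm across, 110 mm high; bystander
Mind the look-alikes: they are no part of the job. Leave any purple look-alike of the module_orange alone.

How it is judged (in metres and radians):
On the way, in this order (a step that is already met when the one before it is completed fails the run):
1. the orange module stands upright on the clamp's bed between the jaws, let go (x of module_orange in the frame of clamp between 0.055 and 0.118 m and y of module_orange in the frame of clamp between -0.02 and 0.02 m and z of module_orange in the frame of clamp between 0.014 and 0.027 m and angle between module_orange's own z axis and vertical below 0.12 rad and contact force between the fingers and module_orange below 0.2 N and linear speed of module_orange below 0.02 m/s), for 0.2 s.
2. the trigger is pressed in a long stroke (more than 0.3 rad) by the robot (value of joint trigger_angle above 0.3 rad and contact force between any of the fingers, the arm and trigger above 0.5 N).
3. the trigger is let back up (value of joint trigger_angle below 0.15 rad).
At the end, for the whole second after the job is handed in: The robot still presses the paddle (over 0.5 N, trigger over 0.05 rad) and the needle is in the green (0.6 to 1.3 rad); the orange module stands upright (0.12 rad) on the bed, within 20 mm of the clamp's middle, still, gripped by pad and fixed jaw with over 5 N each, untouched by the robot (x of module_orange in the frame of clamp between 0.055 and 0.118 m and y of module_orange in the frame of clamp between -0.02 and 0.02 m and z of module_orange in the frame of clamp between 0.014 and 0.027 m and angle between module_orange's own z axis and vertical below 0.12 rad and value of joint needle between 0.6 and 1.3 rad and value of joint trigger_angle above 0.05 rad and contact force between any of the fingers, the arm and trigger above 0.5 N and contact force between each of pad, fixed_jaw and module_orange above 5 N and contact force between each of the arm, the fingers and module_orange below 0.2 N and linear speed of module_orange below 0.01 m/s); the arm keeps its last pose, push and grip.
It fails at once if the needle goes into the red (above 1.5 rad): the module is crushed (value of joint needle above 1.5 rad).
It fails at once if another module is moved by more than 30 mm (distance of any of module_white, module_green from where it was at the start of the episode above 0.03 m).
It fails at once if a thing on the bench is moved by more than 40 mm (distance of any of label_roll, mouse, driver, flux_can from where it was at the start of the episode above 0.04 m).
It also fails if it takes over 58 s, if anything falls off the work surface, if the arm or the gripper's body presses on something with over 40 N, if the wrist force passes 120 N, or if a joint passes its speed limit or range.

## Working session

There is one attempt and no reset: what is moved stays moved. The work goes in short steps, Python scripts to look and compute and a tool call to move; the robot and the scene stay as the last step left them, time stands still between calls to the robot, and variables do not carry over. Pictures are saved under pics/ and viewed, and the job is handed in when it is done.

Besides the shell and the picture viewer there is one more tool, called after "Call:" in YAML: its name, and indented under it one key for each argument. carry_out: Moves the arm, as the interface text tells. Shift numbers are shares of 750 mm and turn numbers shares of 45 degrees, none past 1 either way. Its arguments: {"type":"object","properties":{"moves":{"type":"array"},"force":{"type":"number"}},"required":["moves"]}

```bash
mkdir -p pics; ls
python3 - <<'E'
from workcell import bot, eyes
import cv2
for n in ("side","top"):
    d=eyes.get_image(n); cv2.imwrite(f"pics/{n}0.png",d["color"][:,:,::-1]); print(n,d["mtx"],d["cam_to_world"])
print(bot.observe())
E
```

```text
pics
side [[402.61649607   0.         284.77012944]
 [  0.         402.61649607 208.80610791]
 [  0.           0.           1.        ]] [[-0.87727193  0.32042513 -0.35738172  0.10232728]
 [-0.47999071 -0.58825615  0.65081766  0.72691526]
 [-0.00169366  0.74248397  0.66986169  0.89237571]
 [ 0.          0.          0.          1.        ]]
top [[473.53443037   0.         286.76134006]
 [  0.         473.53443037 208.65837711]
 [  0.           0.           1.        ]] [[ 1.99157014e-02  9.99102600e-01 -3.73812668e-02  4.77302716e-01]
 [-9.99801655e-01  1.98972352e-02 -8.65991104e-04 -3.10936457e-02]
 [-1.21430107e-04  3.73910992e-02  9.99300701e-01  1.38451914e+00]
 [ 0.00000000e+00  0.00000000e+00  0.00000000e+00  1.00000000e+00]]
{'t': 0.1, 'joint_pos': array([-6.96483620e+01,  2.01192401e+01,  9.46748490e+01, -2.08510290e-05,
        6.52667199e+01, -4.84607865e+00]), 'joint_vel': array([-0.03593798, -0.07908303, -0.05597413,  0.00398416, -0.07687858,
       -0.05127448]), 'tau': array([ 9.33568954e-04, -5.06833398e+01, -2.91874659e+01, -5.77965238e-05,
        2.64847600e-03, -1.82224437e-05]), 'tcp_pos': array([ 0.23414563, -0.49752411,  0.40422099]), 'tool_rot': array([[ 9.04843972e-01,  4.25743175e-01, -3.69415897e-04],
       [ 4.25743325e-01, -9.04843429e-01,  9.94951168e-04],
       [ 8.93301214e-05, -1.05755192e-03, -9.99999437e-01]]), 'contact_force': array([-1.25036046,  0.79374561,  0.3712379 ]), 'torque': array([ 0.00577997, -0.00077197,  0.02403305]), 'grip_width': 0.9994623255683235}
```

View pics/side0.png

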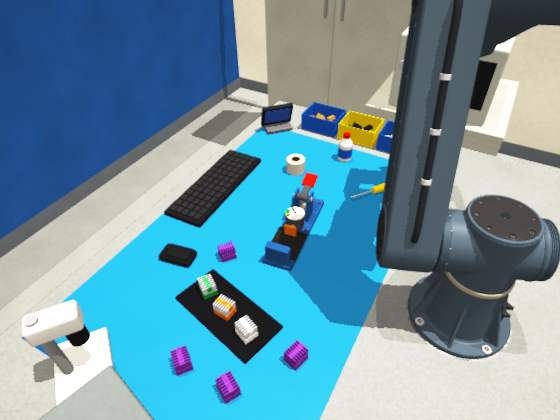

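View pics/top0.png

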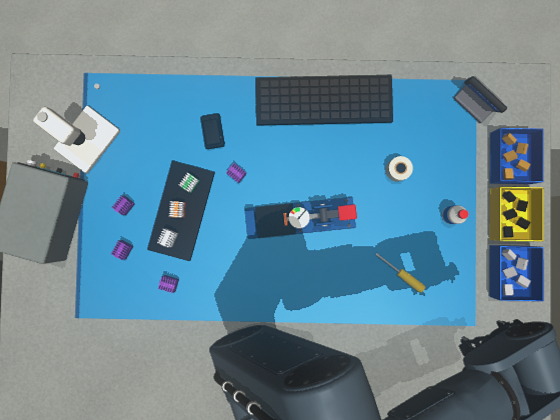

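The side view shows the clamp at (295,230), the orange module at (225,307) and the paddle at (309,181). In the top view the clamp runs from about (247,220) to (355,210), the orange module is at (177,209) and the paddle at (347,212). I'll enlarge these areas and measure them.

```bash
cat > h.py <<'E'
import numpy as np, cv2
from workcell import bot, eyes
def ray(d,u,v):
    K=d["mtx"];T=d["cam_to_world"]
    x=(u-K[0,2])/K[0,0];y=(v-K[1,2])/K[1,1]
    return T[:3,3],T[:3,:3]@np.array([x,-y,-1.])
def onz(d,u,v,z):
    o,r=ray(d,u,v); return o+r*(z-o[2])/r[2]
def proj(d,p):
    T=d["cam_to_world"];q=T[:3,:3].T@(np.array(p)-T[:3,3]);K=d["mtx"]
    return np.array([K[0,2]+K[0,0]*q[0]/-q[2],K[1,2]+K[1,1]*q[1]/q[2]])
def crop(d,name,u0,v0,u1,v1,s):
    cv2.imwrite(name,cv2.resize(d["color"][v0:v1,u0:u1,::-1],None,fx=s,fy=s,interpolation=cv2.INTER_CUBIC))
def tri(a,b):
    (o1,r1),(o2,r2)=a,b
    A=np.stack([r1,-r2],1);s=np.linalg.lstsq(A,o2-o1,rcond=None)[0]
    p,q=o1+r1*s[0],o2+r2*s[1];return (p+q)/2,np.linalg.norm(p-q)
E
python3 - <<'E'
from h import *
t=eyes.get_image("top"); s=eyes.get_image("side")
crop(t,"pics/tc.png",230,180,370,250,5); crop(t,"pics/tm.png",140,150,240,270,5)
crop(s,"pics/sc.png",250,160,340,280,5); crop(s,"pics/sm.png",170,260,290,360,5)
for n,d in(("top",t),("side",s)):
    hsv=cv2.cvtColor(d["color"],cv2.COLOR_RGB2HSV)
    for nm,lo,hi in (("orange",(5,150,80),(16,255,255)),("red",(0,190,100),(4,255,255)),("blue",(106,150,40),(118,255,200))):
        m=cv2.inRange(hsv,lo,hi)
        k,l,st,c=cv2.connectedComponentsWithStats(m)
        for i in range(1,k):
            if st[i,4]>12: print(n,nm,st[i],c[i].round(1))
E
```

```text
top orange [284 213   3  12  17] [285.1 219.1]
top blue [493 128  46  56 649] [514.3 157.6]
top blue [523 128  13   2  14] [528.9 128.6]
top blue [539 129   4  52  55] [541.9 153.1]
top blue [490 132   8  51 162] [492.3 156.9]
top blue [512 141   6  10  32] [514.4 145.8]
top blue [510 154  12  21  99] [515.6 165.1]
top blue [348 198   5   5  20] [349.8 200. ]
top blue [303 202   9   8  46] [307.5 205.6]
top blue [324 204  12   6  24] [329.7 205.8]
top blue [443 207  10  17  51] [446.5 215.8]
top blue [246 211   9  24 113] [250.  223.4]
top blue [302 218  53  15 366] [327.8 225.4]
top blue [ 490  246   53   55 1570] [518.5 276.1]
top blue [501 254   7  24  84] [503.2 265.2]
top blue [511 254   9  17  57] [515.1 262.3]
side orange [343 131   8   7  16] [345.8 133.2]
side orange [284 224  13  13 133] [290.  229.9]
side orange [213 306  24  15 125] [226.2 313.4]
side red [344 133   6   5  27] [346.4 135.1]
side red [303 173  14  14 129] [309.4 179.6]
side blue [    0     0   239   239 37573] [97.7 86. ]
side blue [302 103  44  34 901] [321.6 119.3]
side blue [264 107  28  17 321] [277.2 115.2]
side blue [376 121  19  32 350] [385.3 137.6]
side blue [338 149  14  10  94] [344.4 153.7]
side blue [293 189   9  18  69] [296.1 200.2]
side blue [300 193  24  43 317] [310.2 213.2]
side blue [263 242  35  28 501] [278.9 257.6]
```

View pics/tc.png

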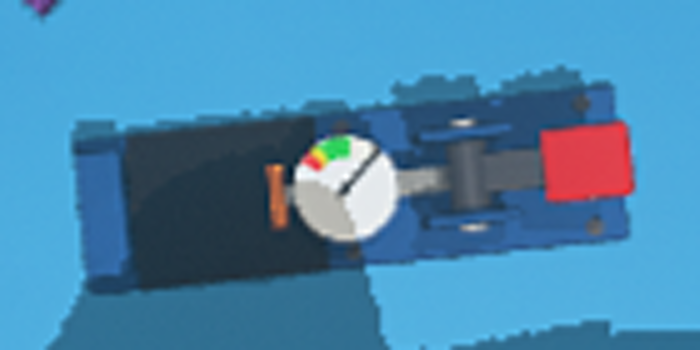

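View pics/tm.png

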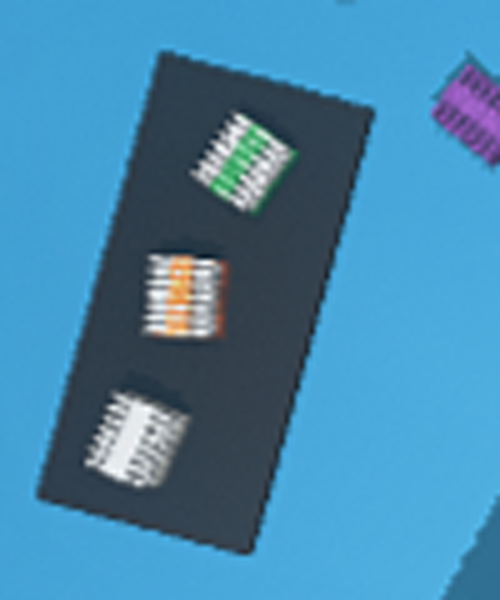

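View pics/sc.png

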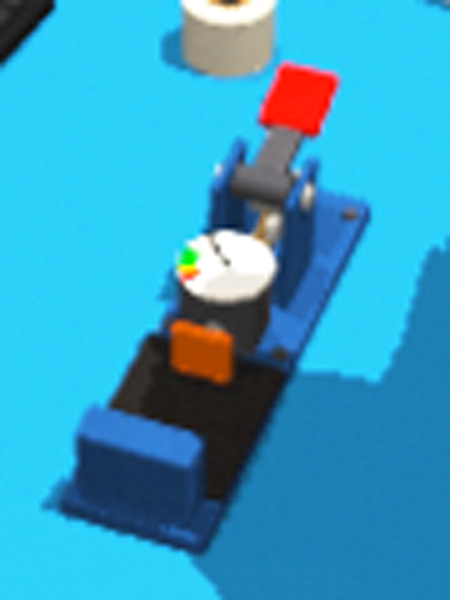

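View pics/sm.png

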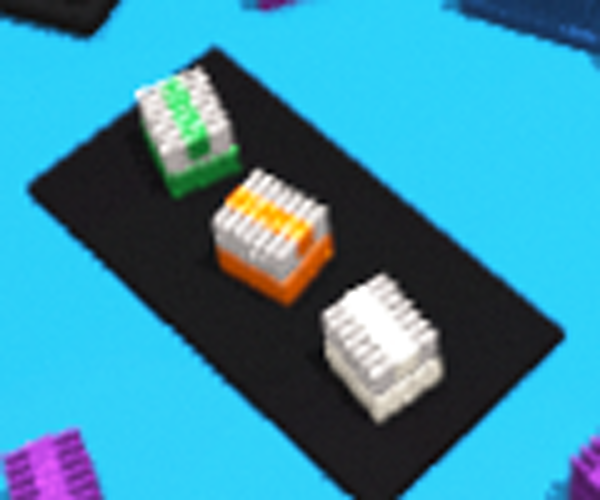

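Run:
```python
from h import *
t=eyes.get_image("top"); s=eyes.get_image("side")
th=cv2.cvtColor(t["color"],cv2.COLOR_RGB2HSV); sh=cv2.cvtColor(s["color"],cv2.COLOR_RGB2HSV)
def big(m,box):
    k,l,st,c=cv2.connectedComponentsWithStats(m)
    b=None
    for i in range(1,k):
        if box[0]<c[i][0]<box[2] and box[1]<c[i][1]<box[3] and (b is None or st[i,4]>st[b,4]): b=i
    return (l==b).astype(np.uint8),st[b],c[b]
red=cv2.inRange(th,(0,150,80),(6,255,255))|cv2.inRange(th,(170,150,80),(180,255,255))
m,st,ct=big(red,(330,190,370,230)); print("paddle top",st,ct)
reds=cv2.inRange(sh,(0,150,80),(4,255,255))|cv2.inRange(sh,(170,150,80),(180,255,255))
m,st,cs=big(reds,(290,165,330,195)); print("paddle side",st,cs)
print("tri",tri(ray(t,*ct),ray(s,*cs)), "z115",onz(t,*ct,.115))
white=cv2.inRange(th,(0,0,150),(180,60,255))
m,st,c=big(white,(285,205,315,230)); print("dial",st,c)
(rx,ry),r=cv2.minEnclosingCircle(cv2.findNonZero(m)); print(rx,ry,r,onz(t,rx,ry,.083))
# module: not-dark, not cyan inside board box
roi=np.zeros(th.shape[:2],np.uint8); roi[195:222,163:190]=1
V=th[...,2]; m=((V>110).astype(np.uint8))*roi
m=cv2.morphologyEx(m,cv2.MORPH_CLOSE,np.ones((3,3),np.uint8))
m,st,c=big(m,(165,195,190,222)); rect=cv2.minAreaRect(cv2.findNonZero(m)); print("mod",st,c,rect)
print([onz(t,*p,.05).round(4)for p in cv2.boxPoints(rect)],onz(t,*c,.05))
for q in [(125,140),(135,273),(80,152),(92,283)]:
    u=(q[0]+.5)/5-.5+230;v=(q[1]+.5)/5-.5+180; print("jaw",onz(t,u,v,.069).round(4))
for q in [(612,86),(630,235),(72,125)]:
    u=(q[0]+.5)/5-.5+230;v=(q[1]+.5)/5-.5+180; print("base",onz(t,u,v,.012).round(4))
```

```text
paddle top [338 205  19  15 242] [346.81404959 211.98760331]
paddle side [302 173  15  14 149] [309.23489933 179.44966443]
tri (array([ 0.51895342, -0.1920592 ,  0.10936137]), np.float64(0.0006598576939177556)) z115 [ 0.51906546 -0.19120525  0.115     ]
dial [289 207  28  21 313] [300.37060703 218.04792332]
302.3888854980469 216.5 13.838895797729492 [ 0.50527919 -0.07334271  0.083     ]
mod [169 201  16  17 237] [176.24050633 208.79746835] ((176.5, 209.0), (16.0, 15.0), 90.0)
[array([0.5422, 0.3027, 0.05  ]), array([0.5431, 0.2604, 0.05  ]), array([0.4979, 0.2592, 0.05  ]), array([0.4971, 0.3014, 0.05  ])] [0.52062498 0.28168746 0.05      ]
jaw [0.5277 0.0595 0.069 ]
jaw [0.4539 0.0523 0.069 ]
jaw [0.5205 0.0844 0.069 ]
jaw [0.4479 0.076  0.069 ]
base [ 0.5669 -0.2186  0.012 ]
base [ 0.4806 -0.2303  0.012 ]
base [0.538  0.0944 0.012 ]
```

```bash
cat >> h.py <<'E'
TH=np.radians(96.); CX=np.array([np.cos(TH),np.sin(TH),0]);CY=np.array([-CX[1],CX[0],0]);CO=np.array([.506,-.072,0])
def C(x,y,z): return CO+CX*x/1e3+CY*y/1e3+np.array([0,0,z/1e3])
def plan(pos,ydir=None,st=None):
    from scipy.spatial.transform import Rotation as Ro
    st=st or bot.observe(); R=st["tool_rot"]; d=R.T@(np.array(pos)-st["tcp_pos"])/.75
    out=d.round(4)
    if ydir is not None:
        a=np.radians(ydir); y=np.array([np.cos(a),np.sin(a),0]); z=np.array([0,0,-1.]); x=np.cross(y,z)
        rv=Ro.from_matrix(R.T@np.stack([x,y,z],1)).as_rotvec()
        out=(out,np.degrees(rv).round(2),(np.degrees(rv)/45).round(4))
    print("plan",out)
E
cat > ov.py <<'E'
from h import *
t=eyes.get_image("top"); s=eyes.get_image("side")
mc=onz(t,176.1,209,.05); print(mc)
a=np.radians(-6);mx=np.array([np.cos(a),np.sin(a),0]);my=np.array([-mx[1],mx[0],0])
mp=lambda x,y,z:np.array([mc[0],mc[1],0])+mx*x/1e3+my*y/1e3+[0,0,z/1e3]
polys=[]
for z in(10,50): polys.append([mp(*p,z) for p in((-22,-19),(22,-19),(22,19),(-22,19))])
polys.append([C(*p,69) for p in((130,-35),(156,-35),(156,35),(130,35))])
polys.append([C(*p,20) for p in((20,-30),(130,-30),(130,30),(20,30))])
polys.append([C(*p,0) for p in((-155,-45),(160,-45),(160,45),(-155,45))])
polys.append([C(x,y,z) for x,y,z in((-120.7-23,-20,122),(-120.7+23,-20,108),(-120.7+23,20,108),(-120.7-23,20,122))])
for d,n,b in((t,"t",(140,150,370,270)),(s,"s",(190,160,340,350))):
    f=3 if n=="t" else 3; im=cv2.resize(d["color"][b[1]:b[3],b[0]:b[2],::-1],None,fx=f,fy=f,interpolation=cv2.INTER_CUBIC)
    for p in polys:
        q=np.array([(proj(d,x)-b[:2]+.5)*f-.5 for x in p]).round().astype(int); cv2.polylines(im,[q],True,(255,0,255),1)
    cv2.imwrite(f"pics/ov{n}.png",im)
E
python3 ov.py
```

```text
[0.52004573 0.28206727 0.05      ]
```

View pics/ovt.png

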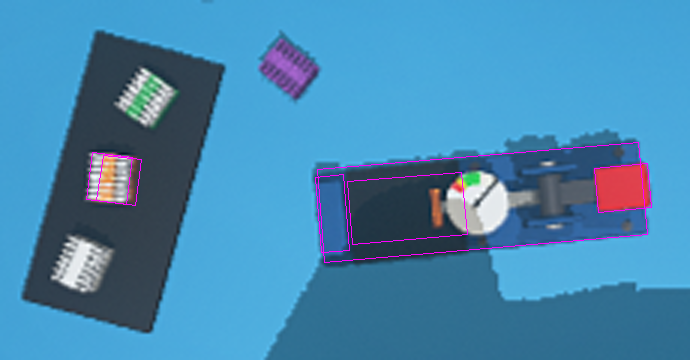

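View pics/ovs.png

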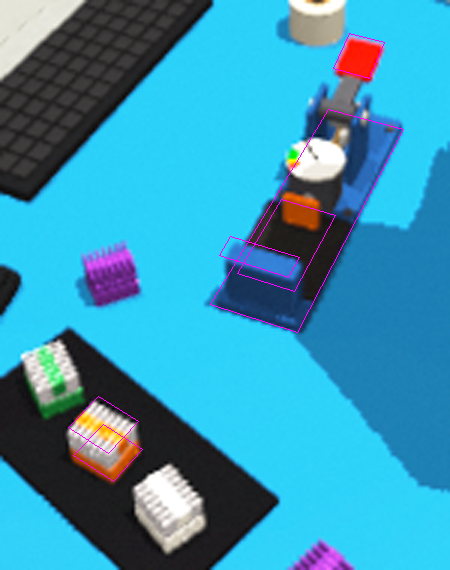

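Run:
```python
from h import *
from workcell import bot
plan((.306,-.303,.38),-27.5)
```

```text
plan (array([ 0.1971, -0.194 ,  0.0329]), array([-1.00e-02, -0.00e+00, -3.73e+01]), array([-2.000e-04, -1.000e-04, -8.289e-01]))
```

Call:
carry_out:
  moves:
    - [-1, 0.04, -0.04, 0.006, 0, 0, -0.165]
    - [-1, 0.08, -0.08, 0.013, 0, 0, -0.33]
    - [-1, 0.12, -0.12, 0.02, 0, 0, -0.5]
    - [-1, 0.16, -0.155, 0.026, 0, 0, -0.665]
    - [-1, 0.197, -0.194, 0.033, 0, 0, -0.829]

```text
t: 1.02
tcp_pos: [0.3063, -0.3019, 0.3799]
tool_rot: [[0.458, 0.889, 0.0], [0.889, -0.458, -0.0], [-0.0, 0.0, -1.0]]
contact_force: [-0.5, -0.9, -0.4]
grip_width: 1.0
```

Run:
```python
from h import *
print(bot.observe()["tcp_pos"])
plan((.378,-.108,.35),9.5)
```

```text
[ 0.30628198 -0.30187182  0.37993632]
plan (array([ 0.2736, -0.0334,  0.0399]), array([ 2.000e-02,  2.000e-02, -3.676e+01]), array([ 5.000e-04,  4.000e-04, -8.168e-01]))
```

Call:
carry_out:
  moves:
    - [-1, 0.055, -0.007, 0.008, 0, 0, -0.163]
    - [-1, 0.11, -0.013, 0.016, 0, 0, -0.327]
    - [-1, 0.165, -0.02, 0.024, 0, 0, -0.49]
    - [-1, 0.22, -0.027, 0.032, 0, 0, -0.653]
    - [-1, 0.274, -0.033, 0.04, 0, 0, -0.817]

```text
t: 1.65
tcp_pos: [0.3792, -0.1081, 0.35]
tool_rot: [[-0.165, 0.986, 0.001], [0.986, 0.165, -0.0], [-0.0, 0.001, -1.0]]
contact_force: [0.7, -1.3, 0.0]
grip_width: 0.998
```

Run:
```python
from h import *
print(bot.observe()["tcp_pos"])
plan((.45,.09,.32),47)
```

```text
[ 0.37915376 -0.1080613   0.34996803]
plan (array([0.2449, 0.1368, 0.04  ]), array([ 2.000e-02,  3.000e-02, -3.749e+01]), array([ 5.000e-04,  6.000e-04, -8.332e-01]))
```

Call:
carry_out:
  moves:
    - [-1, 0.05, 0.027, 0.008, 0, 0, -0.167]
    - [-1, 0.1, 0.054, 0.016, 0, 0, -0.333]
    - [-1, 0.15, 0.082, 0.024, 0, 0, -0.5]
    - [-1, 0.2, 0.11, 0.032, 0, 0, -0.667]
    - [-1, 0.245, 0.137, 0.04, 0, 0, -0.833]

```text
t: 2.28
tcp_pos: [0.451, 0.0901, 0.3199]
tool_rot: [[-0.732, 0.682, 0.0], [0.682, 0.732, 0.0], [-0.0, 0.0, -1.0]]
contact_force: [1.0, -0.7, -0.6]
grip_width: 1.002
```

Run:
```python
from h import *
print(bot.observe()["tcp_pos"])
plan((.52,.282,.28),84)
```

```text
[0.45103055 0.09007861 0.31986814]
plan (array([0.1072, 0.2499, 0.0532]), array([ 1.000e-02,  2.000e-02, -3.697e+01]), array([ 3.000e-04,  5.000e-04, -8.216e-01]))
```

Call:
carry_out:
  moves:
    - [-1, 0.027, 0.062, 0.013, 0, 0, -0.2]
    - [-1, 0.054, 0.125, 0.026, 0, 0, -0.4]
    - [-1, 0.08, 0.19, 0.04, 0, 0, -0.6]
    - [-1, 0.107, 0.25, 0.053, 0, 0, -0.8]
    - [-1, 0.107, 0.25, 0.053, 0, 0, -0.822]

```text
t: 2.9
tcp_pos: [0.5208, 0.2825, 0.2792]
tool_rot: [[-0.995, 0.104, -0.0], [0.104, 0.995, 0.0], [0.0, 0.0, -1.0]]
contact_force: [-0.8, -0.7, 0.4]
grip_width: 0.997
```

Run:
```python
from h import *
print(bot.observe()["tcp_pos"])
plan((.52,.282,.187),84)
for n,b in(("top",(120,150,260,270)),("side",(150,220,330,360))):
    d=eyes.get_image(n); crop(d,f"pics/a_{n}.png",*b,4)
```

```text
[0.52082828 0.28253232 0.2791865 ]
plan (array([ 0.001 , -0.0008,  0.1229]), array([ 0.  , -0.02,  0.03]), array([ 0.    , -0.0005,  0.0006]))
```

View pics/a_side.png

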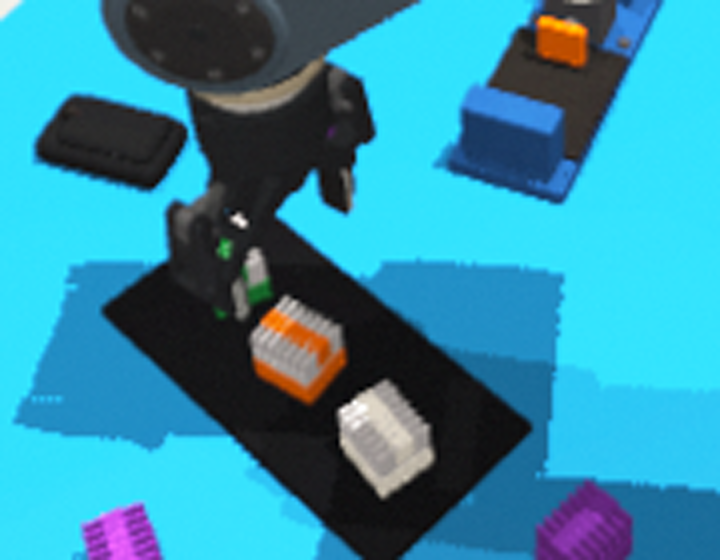

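View pics/a_top.png

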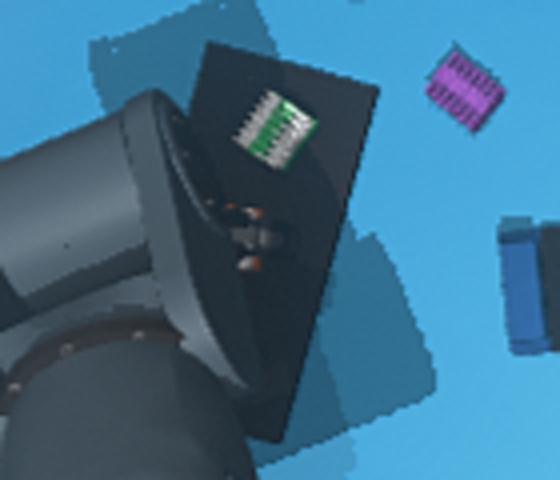

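The side view shows the fingers on either side of the orange module (75,345 in the crop is clear and the module is near 300,345), in line with it. I'll descend and grip.

Call:
carry_out:
  moves:
    - [-1, 0.001, -0.001, 0.04, 0, 0, 0]
    - [-1, 0.001, -0.001, 0.08, 0, 0, 0]
    - [-1, 0.001, -0.001, 0.11, 0, 0, 0]
    - [-1, 0.001, -0.001, 0.123, 0, 0, 0]
    - [-1, 0.001, -0.001, 0.123, 0, 0, 0]

```text
t: 3.62
tcp_pos: [0.5199, 0.2789, 0.1881]
tool_rot: [[-0.994, 0.11, -0.0], [0.11, 0.994, -0.0], [0.0, -0.0, -1.0]]
contact_force: [0.7, 0.0, 1.0]
grip_width: 1.006
```

Call:
carry_out:
  moves:
    - [0.3, 0, 0, 0, 0, 0, 0]
    - [0.3, 0, 0, 0, 0, 0, 0]
    - [0.3, 0, 0, 0, 0, 0, 0]
    - [0.3, 0, 0, 0, 0, 0, 0]
    - [0.3, 0, 0, 0, 0, 0, 0]
  force: 30

```text
t: 4.25
tcp_pos: [0.5201, 0.2796, 0.1888]
tool_rot: [[-0.994, 0.109, 0.001], [0.109, 0.994, 0.001], [-0.001, 0.001, -1.0]]
contact_force: [-0.3, 0.8, 6.7]
grip_width: 0.438
```

Call:
carry_out:
  moves:
    - [0.6, 0, 0, 0, 0, 0, 0]
    - [0.6, 0, 0, -0.02, 0, 0, 0]
    - [0.6, 0, 0, -0.06, 0, 0, 0]
    - [0.6, 0, 0, -0.11, 0, 0, 0]
    - [0.6, 0, 0, -0.15, 0, 0, 0]

```text
t: 4.88
tcp_pos: [0.5197, 0.2794, 0.3027]
tool_rot: [[-0.994, 0.109, 0.001], [0.109, 0.994, 0.0], [-0.001, 0.0, -1.0]]
contact_force: [0.4, -0.8, -1.3]
grip_width: 0.443
```

Run:
```python
from h import *
o=bot.observe();print(o["tcp_pos"],o["grip_width"],o["contact_force"])
p=C(103,0,0); print(p)
plan((.507,.16,.30),45)
d=eyes.get_image("side"); crop(d,"pics/lift.png",150,200,330,340,4)
```

```text
[0.51973018 0.27936296 0.30268529] 0.44288730000150717 [ 0.44303967 -0.78666549 -1.28656239]
[0.49523357 0.03043576 0.        ]
plan (array([-0.0005, -0.1601,  0.0035]), array([ 0.04,  0.04, 38.74]), array([9.00e-04, 8.00e-04, 8.61e-01]))
```

View pics/lift.png

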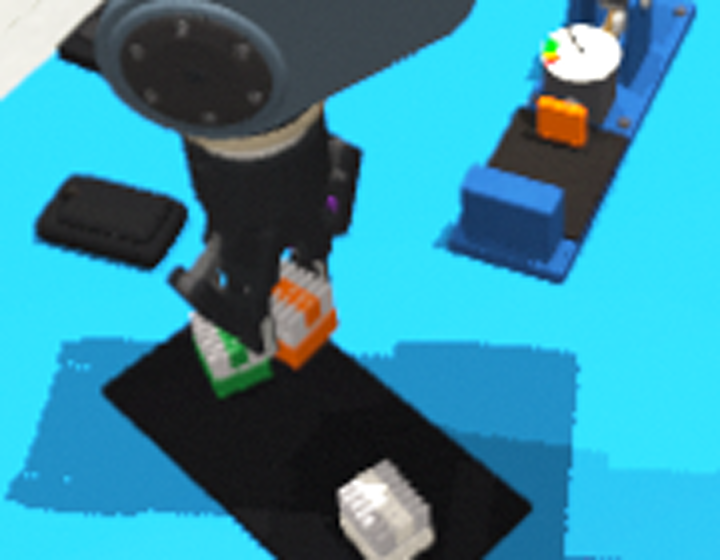

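The module is lifted cleanly at (300,310), and the green and white ones stand where they were. Next I'll carry it over the clamp.

Call:
carry_out:
  moves:
    - [0.6, 0, -0.03, 0, 0, 0, 0.18]
    - [0.6, 0, -0.065, 0, 0, 0, 0.36]
    - [0.6, 0, -0.1, 0, 0, 0, 0.54]
    - [0.6, 0, -0.13, 0.002, 0, 0, 0.72]
    - [0.6, 0, -0.16, 0.003, 0, 0, 0.86]

```text
t: 5.55
tcp_pos: [0.5065, 0.1594, 0.2985]
tool_rot: [[-0.705, 0.709, -0.0], [0.709, 0.705, -0.0], [-0.0, -0.0, -1.0]]
contact_force: [0.4, -0.1, -1.2]
grip_width: 0.438
```

Run:
```python
from h import *
plan((.495,.030,.28),6)
```

```text
plan (array([-0.1116, -0.1324,  0.0247]), array([-0.  ,  0.  , 38.81]), array([-1.000e-04,  0.000e+00,  8.625e-01]))
```

Call:
carry_out:
  moves:
    - [0.6, -0.025, -0.03, 0.005, 0, 0, 0.18]
    - [0.6, -0.05, -0.06, 0.01, 0, 0, 0.36]
    - [0.6, -0.075, -0.09, 0.015, 0, 0, 0.54]
    - [0.6, -0.1, -0.12, 0.02, 0, 0, 0.72]
    - [0.6, -0.112, -0.132, 0.025, 0, 0, 0.862]

```text
t: 6.18
tcp_pos: [0.4959, 0.0295, 0.2797]
tool_rot: [[-0.104, 0.995, -0.0], [0.995, 0.104, -0.0], [-0.0, -0.0, -1.0]]
contact_force: [0.7, -0.2, -1.3]
grip_width: 0.441
```

Run:
```python
from h import *
o=bot.observe();print(o["tcp_pos"],o["tool_rot"][:,1])
p=C(103,0,0); plan((p[0],p[1],.200),6)
for n,b in(("top",(220,150,380,270)),("side",(220,160,360,280))):
    d=eyes.get_image(n); crop(d,f"pics/b_{n}.png",*b,4)
```

```text
[0.49592506 0.02948543 0.27971326] [ 9.94602007e-01  1.03763347e-01 -1.27044090e-04]
plan (array([ 0.0014, -0.0008,  0.1063]), array([-0.01,  0.01, -0.04]), array([-0.0002,  0.0002, -0.001 ]))
```

View pics/b_side.png

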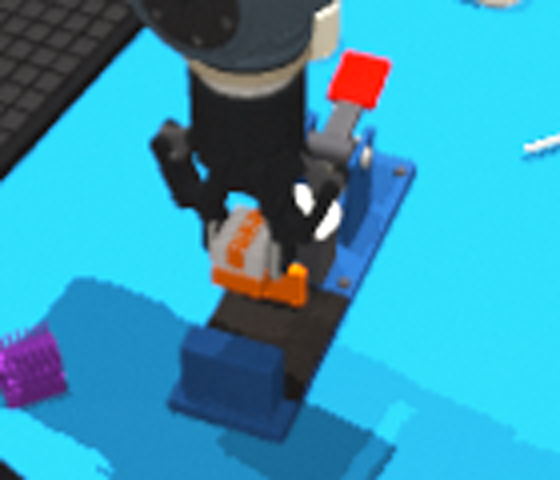

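View pics/b_top.png

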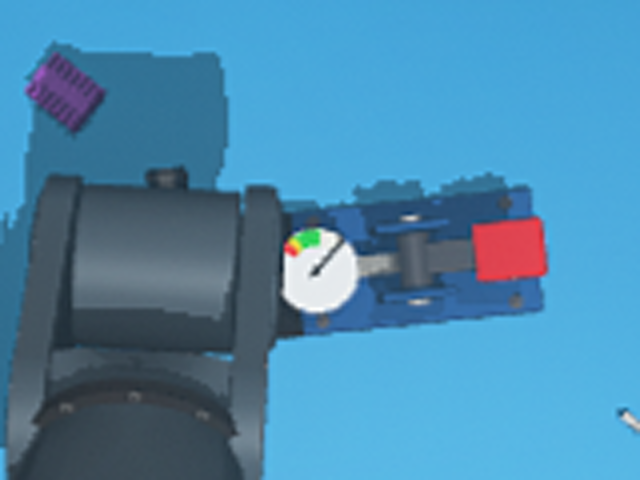

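The module (245,250) hangs square above the bed (270,330) in the side crop. I'll lower it to just above contact.

Call:
carry_out:
  moves:
    - [0.6, 0.001, -0.001, 0.03, 0, 0, 0]
    - [0.6, 0.001, -0.001, 0.06, 0, 0, 0]
    - [0.6, 0.001, -0.001, 0.085, 0, 0, 0]
    - [0.6, 0.001, -0.001, 0.1, 0, 0, 0]
    - [0.6, 0.001, -0.001, 0.1, 0, 0, 0]

```text
t: 6.9
tcp_pos: [0.4954, 0.0317, 0.2042]
tool_rot: [[-0.11, 0.994, -0.001], [0.994, 0.11, 0.0], [0.0, -0.001, -1.0]]
contact_force: [-0.8, -0.1, -0.5]
grip_width: 0.438
```

Run:
```python
from h import *
o=bot.observe();print(o["tcp_pos"],o["contact_force"])
p=C(103,0,0); plan((p[0],p[1],.200),6)
d=eyes.get_image("side"); crop(d,"pics/c_side.png",220,160,360,280,5)
```

```text
[0.49535898 0.03174171 0.20423023] [-0.75048062 -0.13137964 -0.45883674]
plan (array([-0.0017, -0.0004,  0.0056]), array([-0.05, -0.01,  0.34]), array([-0.0011, -0.0002,  0.0076]))
```

View pics/c_side.png

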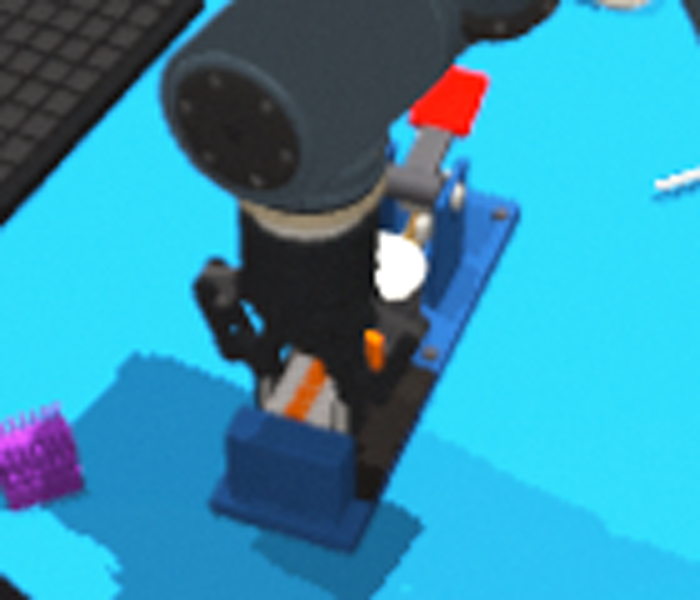

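The module (305,390) is centred behind the fixed jaw and there is no contact force yet. I'll lower the last 5 mm.

Call:
carry_out:
  moves:
    - [0.6, -0.001, 0, 0.002, 0, 0, 0]
    - [0.6, -0.001, 0, 0.004, 0, 0, 0]
    - [0.6, -0.001, 0, 0.006, 0, 0, 0]
    - [0.6, -0.001, 0, 0.006, 0, 0, 0]
    - [0.6, -0.001, 0, 0.006, 0, 0, 0]

```text
t: 7.58
tcp_pos: [0.4955, 0.0307, 0.2]
tool_rot: [[-0.109, 0.994, 0.0], [0.994, 0.109, 0.0], [0.0, 0.0, -1.0]]
contact_force: [0.4, 0.2, -1.3]
grip_width: 0.443
```

Call:
carry_out:
  moves:
    - [0.6, 0, 0, 0.001, 0, 0, 0]
    - [0.6, 0, 0, 0.0015, 0, 0, 0]
    - [0.6, 0, 0, 0.002, 0, 0, 0]
    - [0.6, 0, 0, 0.002, 0, 0, 0]
    - [0.6, 0, 0, 0.002, 0, 0, 0]

```text
t: 8.2
tcp_pos: [0.4955, 0.0307, 0.1987]
tool_rot: [[-0.109, 0.994, 0.0], [0.994, 0.109, 0.0], [0.0, 0.0, -1.0]]
contact_force: [-3.2, 0.8, 4.4]
grip_width: 0.44
```

The force of 4.4 N upward shows it's on the bed. I'll release it and rise.

Call:
carry_out:
  moves:
    - [-0.2, 0, 0, 0, 0, 0, 0]
    - [-0.5, 0, 0, 0, 0, 0, 0]
    - [-0.6, 0, 0, 0, 0, 0, 0]
    - [-0.6, 0, 0, 0, 0, 0, 0]
    - [-0.6, 0, 0, -0.01, 0, 0, 0]

```text
t: 8.82
tcp_pos: [0.4954, 0.0307, 0.2059]
tool_rot: [[-0.109, 0.994, -0.001], [0.994, 0.109, 0.0], [0.0, -0.001, -1.0]]
contact_force: [0.4, -0.6, 1.5]
grip_width: 0.8
```

Call:
carry_out:
  moves:
    - [-0.6, 0, 0, -0.03, 0, 0, 0]
    - [-0.6, 0, 0, -0.06, 0, 0, 0]
    - [-0.6, 0, 0, -0.09, 0, 0, 0]
    - [-0.6, 0, 0, -0.12, 0, 0, 0]
    - [-0.6, 0, 0, -0.15, 0, 0, 0]

```text
t: 9.45
tcp_pos: [0.4954, 0.0307, 0.3197]
tool_rot: [[-0.109, 0.994, 0.0], [0.994, 0.109, -0.0], [-0.0, 0.0, -1.0]]
contact_force: [0.4, -0.1, -0.0]
grip_width: 0.8
```

Run:
```python
from h import *
o=bot.observe();print(o["tcp_pos"],o["contact_force"],o["grip_width"],o["joint_pos"].round(1))
print(C(-124,0,0),proj(eyes.get_image("top"),C(103,0,60)))
p=C(-124,0,0); plan((p[0],p[1],.32),6)
d=eyes.get_image("side"); crop(d,"pics/d_side.png",220,160,360,280,5)
```

```text
[0.49537934 0.03066717 0.31972103] [ 0.42868793 -0.08413966 -0.0030939 ] 0.8000275356789341 [ -1.8  21.  107.1  -0.   51.8  -8.1]
[ 0.51896153 -0.19532072  0.        ] [264.94990133 219.52353857]
plan (array([-0.3028, -0.0025,  0.0032]), array([0.24, 0.03, 0.26]), array([0.0052, 0.0007, 0.0057]))
```

View pics/d_side.png

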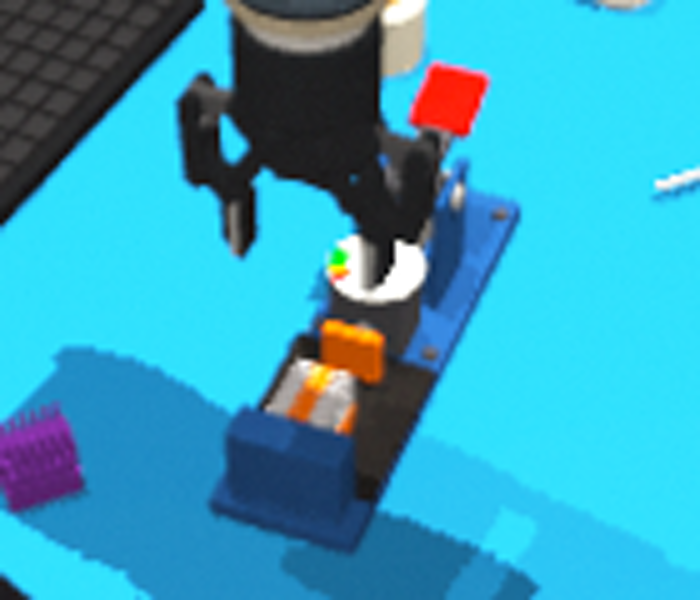

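The module stands upright on the bed at (310,395), behind the fixed jaw and let go. Next I'll shut the gripper and go above the paddle.

Call:
carry_out:
  moves:
    - [0, -0.06, 0, 0.001, 0, 0, 0]
    - [0.5, -0.12, -0.001, 0.002, 0, 0, 0]
    - [1, -0.18, -0.002, 0.003, 0, 0, 0]
    - [1, -0.24, -0.002, 0.003, 0, 0, 0]
    - [1, -0.303, -0.0025, 0.003, 0, 0, 0]

```text
t: 10.18
tcp_pos: [0.5182, -0.1968, 0.3156]
tool_rot: [[-0.109, 0.994, -0.001], [0.994, 0.109, 0.0], [0.0, -0.001, -1.0]]
contact_force: [0.5, 0.2, -0.5]
grip_width: 0.001
```

Call:
carry_out:
  moves:
    - [1, 0, 0, 0, 0, 0, 0]
    - [1, 0, 0, 0.01, 0, 0, 0]
    - [1, 0, 0, 0.02, 0, 0, 0]
    - [1, 0, 0, 0.03, 0, 0, 0]
    - [1, 0, 0, 0.03, 0, 0, 0]

```text
t: 10.8
tcp_pos: [0.5184, -0.1949, 0.293]
tool_rot: [[-0.11, 0.994, -0.001], [0.994, 0.11, 0.001], [0.001, -0.001, -1.0]]
contact_force: [-0.1, 0.3, 0.7]
grip_width: -0.001
```

```bash
cat > look.py <<'E'
import sys
from h import *
o=bot.observe();print(o["t"],o["tcp_pos"],o["contact_force"],o["grip_width"])
n=sys.argv[1]
t=eyes.get_image("top");s=eyes.get_image("side")
a=cv2.resize(t["color"][185:250,235:335,::-1],None,fx=5,fy=5,interpolation=cv2.INTER_CUBIC)
b=cv2.resize(s["color"][160:270,250:350,::-1],None,fx=3,fy=3,interpolation=cv2.INTER_CUBIC)
im=np.zeros((330,800,3),np.uint8);im[:325,:500]=a;im[:330,500:]=b
cv2.imwrite(f"pics/{n}.png",im)
E
python3 look.py e0
```

```text
10.8 [ 0.51835801 -0.19487937  0.2930109 ] [-0.1487065   0.3297075   0.72518905] -0.0007289231486763153
```

View pics/e0.png

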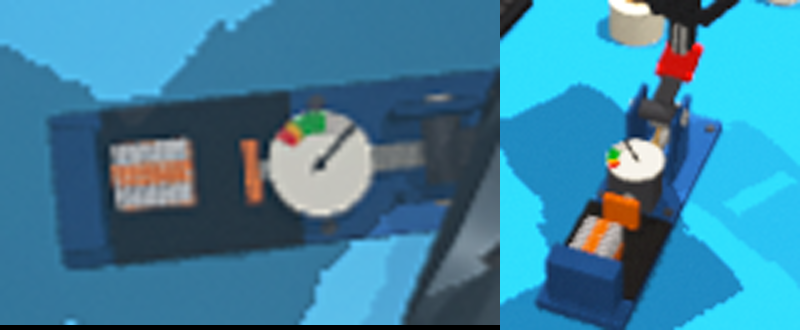

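Everything is visible. In the top view the needle rests at about 45°, the green band starts at about 75°, and the pad–module gap runs from (192,175) to (243,175), about 29 mm. First stroke:

Call:
carry_out:
  moves:
    - [1, 0, 0, 0.012, 0, 0, 0]
    - [1, 0, 0, 0.025, 0, 0, 0]
    - [1, 0, 0, 0.038, 0, 0, 0]
    - [1, 0, 0, 0.05, 0, 0, 0]
    - [1, 0, 0, 0.054, 0, 0, 0]

```text
t: 11.52
tcp_pos: [0.5185, -0.1954, 0.2525]
tool_rot: [[-0.109, 0.994, -0.0], [0.994, 0.109, 0.0], [0.0, -0.0, -1.0]]
contact_force: [1.9, -0.9, 4.5]
grip_width: 0.0
```

```bash
python3 look.py e1
```

```text
11.525 [ 0.51845528 -0.19539176  0.25250042] [ 1.91278906 -0.92409985  4.45584147] 4.0389797636625886e-05
```

View pics/e1.png

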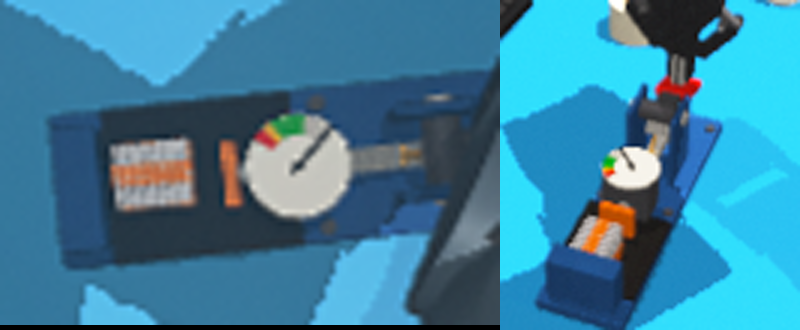

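The pad advanced by about 12 mm, with about 17 mm left to the module. Now I'll release the trigger and make the second stroke.

Call:
carry_out:
  moves:
    - [1, 0, 0, -0.015, 0, 0, 0]
    - [1, 0, 0, -0.03, 0, 0, 0]
    - [1, 0, 0, -0.045, 0, 0, 0]
    - [1, 0, 0, -0.055, 0, 0, 0]
    - [1, 0, 0, -0.055, 0, 0, 0]

```text
t: 12.25
tcp_pos: [0.5184, -0.1955, 0.295]
tool_rot: [[-0.109, 0.994, 0.001], [0.994, 0.109, -0.0], [-0.001, 0.001, -1.0]]
contact_force: [-0.6, 0.5, 0.0]
grip_width: -0.002
```

```bash
python3 look.py e2
```

```text
12.25 [ 0.51842471 -0.19547256  0.29502298] [-0.55944648  0.54367917  0.03029822] -0.0015962411216192932
```

View pics/e2.png

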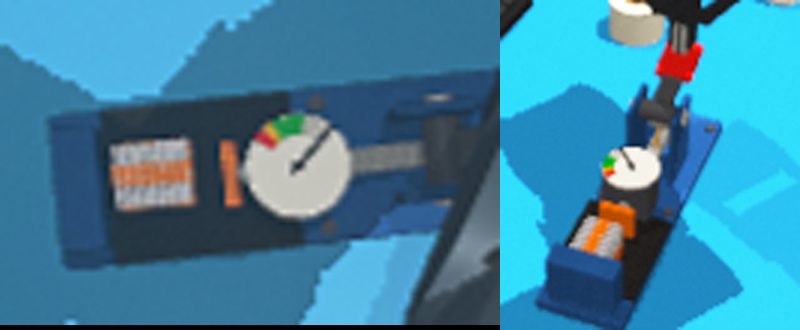

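Call:
carry_out:
  moves:
    - [1, 0, 0, 0.012, 0, 0, 0]
    - [1, 0, 0, 0.025, 0, 0, 0]
    - [1, 0, 0, 0.038, 0, 0, 0]
    - [1, 0, 0, 0.05, 0, 0, 0]
    - [1, 0, 0, 0.055, 0, 0, 0]

```text
t: 12.98
tcp_pos: [0.5184, -0.1954, 0.2525]
tool_rot: [[-0.109, 0.994, -0.0], [0.994, 0.109, 0.0], [0.0, -0.0, -1.0]]
contact_force: [1.6, -1.0, 4.5]
grip_width: 0.005
```

```bash
python3 look.py e3
```

```text
12.975 [ 0.51844708 -0.19538379  0.25248282] [ 1.58649911 -0.96400738  4.48778927] 0.004537767926199525
```

View pics/e3.png

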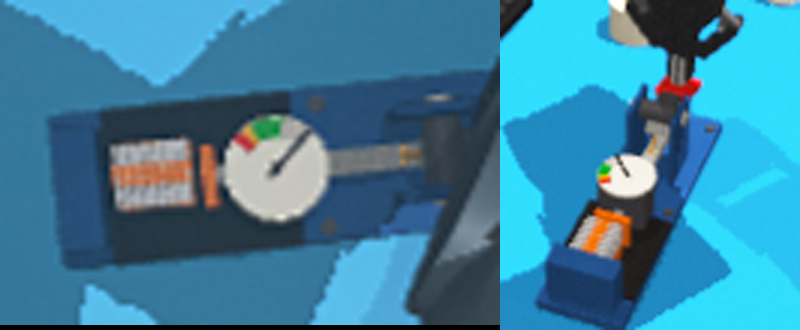

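Another 12 mm: the pad is at (200,175) with about 5 mm to the module, the needle still at rest. Third stroke.

Call:
carry_out:
  moves:
    - [1, 0, 0, -0.015, 0, 0, 0]
    - [1, 0, 0, -0.03, 0, 0, 0]
    - [1, 0, 0, -0.045, 0, 0, 0]
    - [1, 0, 0, -0.055, 0, 0, 0]
    - [1, 0, 0, -0.055, 0, 0, 0]

```text
t: 13.7
tcp_pos: [0.5184, -0.1955, 0.2951]
tool_rot: [[-0.109, 0.994, 0.001], [0.994, 0.109, -0.0], [-0.001, 0.001, -1.0]]
contact_force: [-0.7, 0.2, 1.2]
grip_width: -0.0
```

Call:
carry_out:
  moves:
    - [1, 0, 0, 0.01, 0, 0, 0]
    - [1, 0, 0, 0.02, 0, 0, 0]
    - [1, 0, 0, 0.027, 0, 0, 0]
    - [1, 0, 0, 0.034, 0, 0, 0]
    - [1, 0, 0, 0.04, 0, 0, 0]

```text
t: 14.32
tcp_pos: [0.5185, -0.1957, 0.2642]
tool_rot: [[-0.109, 0.994, 0.0], [0.994, 0.109, -0.0], [-0.0, 0.0, -1.0]]
contact_force: [0.1, -4.5, 5.6]
grip_width: -0.0
```

```bash
python3 look.py e4
```

```text
14.325 [ 0.51846514 -0.19567108  0.26418147] [ 0.13324808 -4.48090191  5.60031756] -0.00038116656388415053
```

View pics/e4.png

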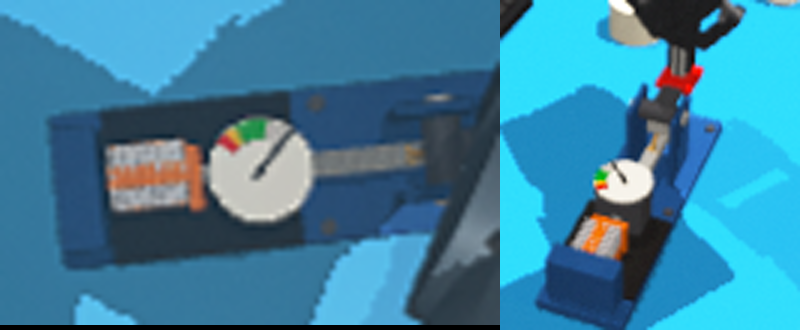

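The pad has met the module and is pushing it. I'll finish this stroke.

Call:
carry_out:
  moves:
    - [1, 0, 0, 0.003, 0, 0, 0]
    - [1, 0, 0, 0.007, 0, 0, 0]
    - [1, 0, 0, 0.011, 0, 0, 0]
    - [1, 0, 0, 0.015, 0, 0, 0]
    - [1, 0, 0, 0.015, 0, 0, 0]

```text
t: 15.05
tcp_pos: [0.5184, -0.1953, 0.2529]
tool_rot: [[-0.109, 0.994, -0.0], [0.994, 0.109, 0.001], [0.001, -0.0, -1.0]]
contact_force: [0.8, -1.3, 4.0]
grip_width: 0.001
```

```bash
python3 look.py e5
```

```text
15.05 [ 0.51840217 -0.19525014  0.25289386] [ 0.80775334 -1.29024214  3.97759439] 0.0007592200697832326
```

View pics/e5.png

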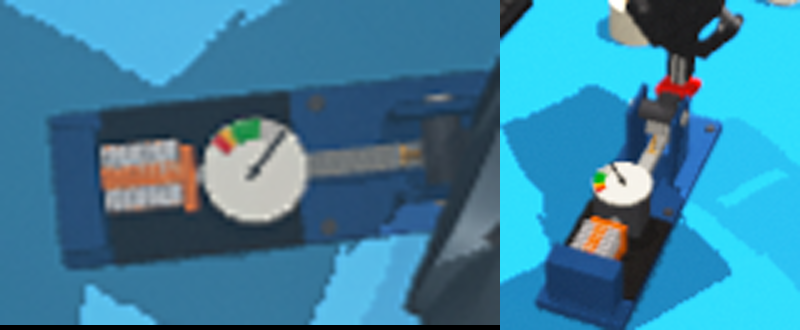

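```bash
cat > needle.py <<'E'
import cv2,numpy as np,sys
def ang(f):
    im=cv2.imread(f)[:325,:500]; hsv=cv2.cvtColor(im,cv2.COLOR_BGR2HSV)
    w=((hsv[...,2]>140)&(hsv[...,1]<60)).astype(np.uint8); w[:, :200]=0; w[:,380:]=0
    k,l,st,c=cv2.connectedComponentsWithStats(w); i=1+np.argmax(st[1:,4])
    # include coloured bands: saturated warm/green near
    col=((hsv[...,1]>130)&((hsv[...,0]<85)|(hsv[...,0]>170))&(hsv[...,2]>80)).astype(np.uint8); col[:,:205]=0
    m=((l==i)|(col>0)).astype(np.uint8)
    m=cv2.morphologyEx(m,cv2.MORPH_OPEN,np.ones((9,9),np.uint8))
    k,l,st,c=cv2.connectedComponentsWithStats(cv2.dilate(m,np.ones((5,5),np.uint8))); i=1+np.argmax(st[1:,4])
    pts=cv2.findNonZero((l==i).astype(np.uint8)*m)
    (cx,cy),r=cv2.minEnclosingCircle(pts)
    Y,X=np.mgrid[:325,:500]; d=np.hypot(X-cx,Y-cy)
    dk=(d<r*.8)&(hsv[...,2]<110)
    x=X[dk]-cx;y=-(Y[dk]-cy); 
    far=np.hypot(x,y)>r*.3
    a=np.arctan2(y[far].mean(),x[far].mean())
    vx,vy,_,_=cv2.fitLine(np.stack([x,y],1).astype(np.float32),cv2.DIST_L2,0,.01,.01).ravel()
    al=np.arctan2(vy,vx)
    if np.cos(al-a)<0: al+=np.pi
    ca=[]
    for h0,h1,s0 in((45,85,130),(15,35,120)):
        q=(d<r*1.05)&(d>.5*r)&(hsv[...,0]>h0)&(hsv[...,0]<h1)&(hsv[...,1]>s0)
        aa=np.degrees(np.arctan2(-(Y[q]-cy),X[q]-cx)); ca.append(np.percentile(aa,[3,97]).round(0) if q.any() else None)
    print(f,"c",round(cx,1),round(cy,1),round(r,1),"deg tip %.1f line %.1f"%(np.degrees(a),np.degrees(al)%360),"green,amber",ca)
for f in sys.argv[1:]: ang(f"pics/{f}.png")
E
python3 needle.py e0 e1 e2 e3 e4 e5
```

```text
pics/e0.png c 320.7 162.7 53.4 deg tip 49.4 line 49.8 green,amber [array([ 87., 119.]), array([124., 133.])]
pics/e1.png c 297.5 165.0 54.6 deg tip 48.2 line 49.6 green,amber [array([ 85., 120.]), array([123., 131.])]
pics/e2.png c 297.5 164.5 54.5 deg tip 47.5 line 49.4 green,amber [array([ 86., 120.]), array([124., 132.])]
pics/e3.png c 276.5 169.0 54.1 deg tip 50.8 line 49.6 green,amber [array([ 88., 119.]), array([123., 130.])]
pics/e4.png c 260.6 168.7 53.8 deg tip 51.8 line 52.9 green,amber [array([ 87., 118.]), array([124., 132.])]
pics/e5.png c 254.8 169.2 53.6 deg tip 52.2 line 53.4 green,amber [array([ 86., 119.]), array([124., 133.])]
```

The needle's rest line is 49.6°, so green is 84–124° and red starts at 135.5°. It now reads 53.4° (0.07 rad, pushing the module). I'll release the trigger and make the fourth stroke in small steps, watching the needle.

Call:
carry_out:
  moves:
    - [1, 0, 0, -0.015, 0, 0, 0]
    - [1, 0, 0, -0.03, 0, 0, 0]
    - [1, 0, 0, -0.045, 0, 0, 0]
    - [1, 0, 0, -0.055, 0, 0, 0]
    - [1, 0, 0, -0.055, 0, 0, 0]

```text
t: 15.78
tcp_pos: [0.5184, -0.1955, 0.295]
tool_rot: [[-0.109, 0.994, 0.001], [0.994, 0.109, -0.001], [-0.001, 0.001, -1.0]]
contact_force: [0.4, -0.6, 0.1]
grip_width: -0.0
```

```bash
python3 look.py e6; python3 needle.py e6
```

```text
15.775 [ 0.51844775 -0.19548721  0.29502902] [ 0.38938948 -0.6237054   0.12418824] -5.803912244116637e-05
pics/e6.png c 254.8 169.2 53.6 deg tip 50.7 line 51.7 green,amber [array([ 87., 119.]), array([124., 132.])]
```

Call:
carry_out:
  moves:
    - [1, 0, 0, 0.007, 0, 0, 0]
    - [1, 0, 0, 0.014, 0, 0, 0]
    - [1, 0, 0, 0.02, 0, 0, 0]
    - [1, 0, 0, 0.025, 0, 0, 0]
    - [1, 0, 0, 0.025, 0, 0, 0]

```text
t: 16.5
tcp_pos: [0.5187, -0.1958, 0.2756]
tool_rot: [[-0.109, 0.994, 0.001], [0.994, 0.109, -0.001], [-0.001, 0.001, -1.0]]
contact_force: [0.3, -2.7, 4.3]
grip_width: 0.001
```

```bash
python3 look.py e7; python3 needle.py e7
```

```text
16.5 [ 0.51865452 -0.19583486  0.27555687] [ 0.3336694  -2.69827662  4.30335524] 0.0007433483110905923
pics/e7.png c 248.1 171.2 52.9 deg tip 81.5 line 79.1 green,amber [array([ 86., 118.]), array([124., 132.])]
```

View pics/e7.png

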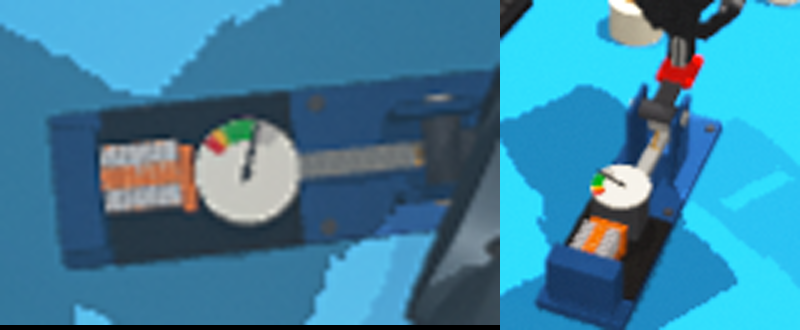

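The needle reads 79° (0.51 rad), just below green, with the module against the jaw. I'll press about 6 mm more.

Call:
carry_out:
  moves:
    - [1, 0, 0, 0.002, 0, 0, 0]
    - [1, 0, 0, 0.004, 0, 0, 0]
    - [1, 0, 0, 0.006, 0, 0, 0]
    - [1, 0, 0, 0.008, 0, 0, 0]
    - [1, 0, 0, 0.008, 0, 0, 0]

```text
t: 17.23
tcp_pos: [0.5187, -0.196, 0.2698]
tool_rot: [[-0.109, 0.994, 0.001], [0.994, 0.109, -0.002], [-0.002, 0.001, -1.0]]
contact_force: [-0.4, -5.1, 7.2]
grip_width: 0.003
```

```bash
python3 look.py e8; python3 needle.py e8
```

```text
17.225 [ 0.51869146 -0.19604621  0.26984739] [-0.4155291  -5.11018261  7.20538472] 0.003229744983438003
pics/e8.png c 245.2 171.1 52.6 deg tip 93.1 line 91.1 green,amber [array([ 90., 121.]), array([125., 133.])]
```

Call:
carry_out:
  moves:
    - [1, 0, 0, 0.002, 0, 0, 0]
    - [1, 0, 0, 0.004, 0, 0, 0]
    - [1, 0, 0, 0.006, 0, 0, 0]
    - [1, 0, 0, 0.007, 0, 0, 0]
    - [1, 0, 0, 0.007, 0, 0, 0]

```text
t: 17.95
tcp_pos: [0.5187, -0.1963, 0.2648]
tool_rot: [[-0.109, 0.994, 0.002], [0.994, 0.109, -0.002], [-0.002, 0.002, -1.0]]
contact_force: [-1.1, -6.3, 7.6]
grip_width: -0.0
```

```bash
python3 look.py e9; python3 needle.py e9
```

```text
17.95 [ 0.51874794 -0.19629051  0.26483158] [-1.08959491 -6.32228728  7.63615671] -4.407213855857353e-05
pics/e9.png c 242.7 172.4 52.5 deg tip 101.9 line 99.1 green,amber [array([ 88., 120.]), array([125., 132.])]
```

Call:
carry_out:
  moves:
    - [1, 0, 0, 0, 0, 0, 0]
    - [1, 0, 0, 0, 0, 0, 0]
    - [1, 0, 0, 0, 0, 0, 0]
    - [1, 0, 0, 0, 0, 0, 0]
    - [1, 0, 0, 0, 0, 0, 0]

```text
t: 18.68
tcp_pos: [0.5187, -0.1963, 0.2649]
tool_rot: [[-0.109, 0.994, 0.002], [0.994, 0.109, -0.002], [-0.002, 0.002, -1.0]]
contact_force: [-0.2, -7.4, 7.7]
grip_width: 0.0
```

```bash
python3 look.py e10; python3 needle.py e10
```

```text
18.675 [ 0.51873486 -0.19630104  0.26488415] [-0.18934778 -7.350505    7.65896095] 0.0001430882690763731
pics/e10.png c 242.6 172.4 52.4 deg tip 101.7 line 99.1 green,amber [array([ 88., 120.]), array([124., 132.])]
```

View pics/e10.png

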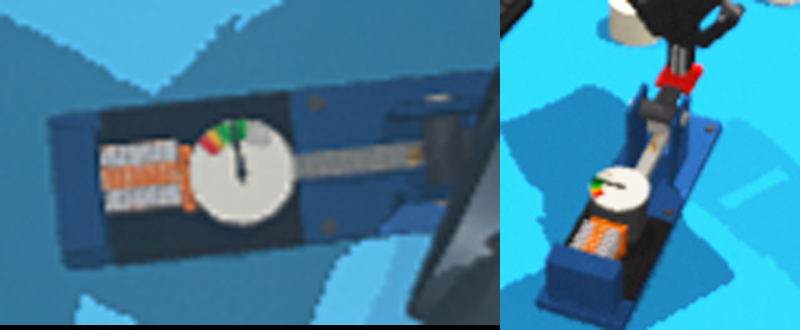

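The needle is steady at about 99–102° (around 0.88 rad) in mid-green, the module is upright between the pad and the jaw, and the trigger is held down. I'm handing it in.

Run:
```python
from workcell import bot
print(bot.job_done())
```

```text
the job is handed in; nothing more can be done
None
```

The orange module is standing in the clamp against the fixed jaw, let go and gripped by the pad. I handed the job in at about 18.7 s with the gripper still holding the trigger down; it gives no verdict.

I made three full trigger strokes, letting the trigger come back up after each. The fourth I pressed in small steps, watching the needle, and held part-way down.

**Last checks:**
- **Needle:** it read 99° (line fit) to 102° (tip) in the top view, which is about 0.86–0.91 rad, in mid-green. It was the same in two pictures 0.7 s apart. The highest reading in any picture was about 0.91 rad.
- **Push on the trigger:** the tool felt about 7.7 N upward and about 7 N sideways, so it was still pressing the paddle.
- **Module:** it looked upright and against the jaw in both views.
- **Other modules:** the white and green ones had not moved when I lifted the orange one, and I did not go near them again.
- **Bench items:** I did not measure the label roll, mouse, screwdriver or bottle again at the end. No unexpected contact force showed at any point.

**Disagreement:** the fixed jaw's top edge in the side view sat about 2 pixels (4–5 mm) off my model. The base, paddle and top view matched, so I used those.

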